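Show the insert's foot to the inspection camera

TASK

Push the carrier along its rail slide until the spring plunger clicks into its notch at the inspection station. Then draw the tall steel insert straight up out of its pocket, leaving the carrier there, and tip it over so that its foot face looks squarely into the inspection camera's slanting lens, centred on the lens and about 9 cm in front of it, without touching the camera. Finish while holding it still there in the gripper, and leave the short block in its pocket and the other things on the bench alone.

Things in the scene. Friction and masses are not known exactly. Their poses are not given: they have to be found in the camera images.
- rail: Flat aluminium rail slide screwed to the bench, 150 wide (its x) by 360 long (its y), base 12 thick; steel side guides with inward lips and stop bars at both ends (inner faces 170 from the centre), all 30 high. Origin: centre of its underside; the carrier slides along its y. A spring plunger in a dark housing (32 high, reaching to x = +119) stands on its +x side at y = -15.
- station (a point): Point on the slide floor, 12 above the bench, where the carrier's origin lies when the plunger is in its side notch; axes as the rail's. At the start it lies 60 to 120 from the carrier, towards the rail's +y; the carrier can overrun it by 30 before the end stop. The plunger presses with about 6 N; the notch centres the carrier within about 3.
- carrier: Loose dark steel carrier, 0.6 kg; base 100 (x) by 180 (y) by 12 under the lips. Origin: centre of its underside; axes as the rail's. On it a black block 70 (x) by 130 (y), its top 42 above the origin, with two square pockets at y = -20 and y = +50, x = 0, each 30 wide, 22 deep. A white line across its base at y = -65 marks the notch in its +x side. Pushing takes about 8 to 22 N.
- push_face (a point): Centre of the back face (towards the carrier's -y) of the upright aluminium push plate at the carrier's tail, 84 behind the carrier's origin; the plate is 50 wide (x), 8 thick, from 12 to 62 above the carrier's underside. This point is 45 above it.
- inspection_camera: Fixed inspection camera on a dark steel stand, base 110 by 130, with a white 70 mm cube head tilted 45 degrees; all below 160 high. Origin on the bench straight under the lens front; at yaw 0 the lens looks towards -x (the robot) and up.
- lens: The camera's front lens (48 wide), part of the camera head. Origin: centre of the front glass, 135 above the bench. Its z axis is the viewing direction, 45 degrees above level, towards the robot's side.
- insert: Tall steel insert, 0.33 kg, 28 x 28 square, 60 tall, plus a rib on top 14 (x) by 28 (y), 75 tall in all; a dark bore shows in two sides. Origin: centre of its foot (underside); z runs from foot to top. It starts upright in either pocket of the carrier, foot 22 below the block's top, 1 clearance each side, turned as the carrier. With its foot square to the lens its z is the lens's z.
- insert_top (a point): Centre of the insert's top, 75 above its foot.
- short_block: Plain short steel block 28 x 28 x 40 in the carrier's other pocket, to be left there. Origin: centre of its underside.
- deburring_tool: Hand tool like a screwdriver lying on the bench, to be left alone. Origin: centre of its underside.
- oil_jar: Closed jar, 50 diameter, 80 tall, on the bench, to be left alone. Origin: centre of its underside.
- finished_block: Finished steel block 30 x 40 x 35 on the bench, to be left alone. Origin: centre of its underside.
Things that resemble listed ones, but are neither listed nor needed, are in the scene too. Leave any orange or purple look-alike of the carrier alone.

How it is judged:
By the outcome, as a careful person would: the job done as asked, in the order asked, and still so for the second after the job is handed in, while the arm keeps its last pose, push and grip.
It also fails if it takes over 58 s, if anything falls off the work surface, if the arm or the gripper's body presses on something with over 40 N, if the wrist force passes 120 N, or if a joint passes its speed limit or range.

ROBOT

A 6-joint arm with a two-finger parallel gripper is mounted at the origin on the work surface. World frame = base frame: x ahead of the robot, y to its left, z up, the work surface at z = 0. Lengths are in m, angles in degrees, forces in N, time in s.
With the tool pointing down it reaches from about 0.375 to 0.9 m from the base axis. Payload 3.1 kg.
Tool frame: the origin (TCP) lies at the very end of the fingers, on their centre line; the grasp point (between the pads) lies 19 mm behind it; z points along the fingers, y is the line along which they close (so a half turn about z gives the same grasp; the last joint's range is limited). The gripper opens to 87 mm and grips with 3 to 60 N. Pads are 19 mm wide; open, the fingers measure 117 mm over their backs; the gripper's body (75 mm by 190 mm) begins 51 mm behind the grasp point.
Start: joints at [-75.602, 30.224, 82.088, -0, 67.689, -10.227], TCP at [0.26, -0.568, 0.223] pointing down, gripper open.
Joint ranges: [-176.69, 176.69], [-43.24, 126.21], [12.49, 139.97], [-82, 262], [0, 151.66], [-163.58, 163.58]. Speed limits (degrees/s): [159.86, 159.86, 180, 180, 180, 180].

INTERFACE

Orientations are given as a 3x3 rotation matrix whose columns are the frame's x, y, z axes.
In Python, from rig import bot, imaging gives the robot as it stands.
- The arm moves only by the tool drive_tool, never from a script. Its argument "deltas" is text: rows parted by semicolons, each of 5 numbers parted by spaces: the finger opening in mm, from 0 to 87, then the shift along the world's x, y, z in mm, then the turn about the world's z in rad. In form: jaw dx dy dz twist; .... A call has 1 to 12 rows; each row is the pose to reach, as a shift and turn from the pose commanded when the call began; what a row does not reach only later rows make up. A row lasts 1/10 s, in which the tool goes at most 50 mm and 8.59 degrees, less where a joint would pass 70% of its speed; a pose out of reach is approached as far as the arm can. A call with a gripper value outside its range is refused whole. The fingers move at their own pace and stop on an object; the grip force is fixed at half the most. Time passes only in rows, so rows that repeat a pose let the fingers close. It gives the time, the measured TCP pose, the force, the opening and the grip force at its end, in the units of the state.
- bot.read_state(): the state, without advancing time (a new reading comes with each control period).
- imaging.capture(name): name is "scene" or "top" or "wrist"; returns the picture (400x640x3 uint8, red, green, blue); there is no depth.
- imaging.camera_model(name): a dict with "fx", "fy", "cx", "cy" (pixels), "dist" ([k1, k2, p1, p2, k3] as OpenCV has them; the pictures are not rectified), "T" (4x4, takes a point from camera to world coordinates). Camera axes: x right, y down, z forward; pixel columns grow to the right and rows downward; lengths in m; the calibration is good to about 2 mm. A picture is of the moment at which its call begins: read the wrist's pose just before it. camera_model takes no time and is no camera call; for the wrist camera it gives the pose at the moment of the call.
- bot.hand_in(): hands the job in; it is judged then, once.
The state is a dict: "time_s": time; "joint_positions": joint angles; "qvel": joint speeds; "tau": joint torques, N m; "position": TCP position; "tcp_rot": TCP orientation; "force": force on the tool from outside, world axes, zero at the start; "moment": the same for the moment, N m; "opening": opening from 0.0 (shut) to 1.0 (fully open); "grasp_force": force on a finger pad.
Only numpy, scipy, OpenCV 4.12 (cv2) and the standard library are available. Lean on these libraries where they do the work, as an engineer would, in place of code of your own. Each camera call takes 0.05 s, during which the arm holds its last target. There are 200 camera calls.

## Working session

There is one attempt and no reset: what is moved stays moved. The work goes in short steps, Python scripts to look and compute and a tool call to move; the robot and the scene stay as the last step left them, time stands still between calls to the robot, and variables do not carry over. Pictures are saved under pics/ and viewed, at most 10 in all, crops included, and the job is handed in when it is done.

Besides the shell and the picture viewer there is one more tool, called after "Request:" as name(argument=value, ...), one argument or row to a line, values as JSON. drive_tool: Moves the arm, as the interface text tells. Its arguments: {"type":"object","properties":{"deltas":{"type":"string"}},"required":["deltas"]}

```bash
ls; mkdir -p pics; python3 - <<'E'
from rig import bot, imaging
import cv2,numpy as np
for n in("scene","top"):
    im=imaging.capture(n); cv2.imwrite(f"pics/{n}0.png",im[:,:,::-1])
    m=imaging.camera_model(n); print(n,m["fx"],np.round(m["T"],3).tolist(),m["dist"])
s=bot.read_state(); print(s)
E
```

```text
pics
scene 400.87669610710145 [[-0.869, 0.367, -0.332, 0.855], [0.495, 0.628, -0.601, 0.64], [-0.012, -0.686, -0.728, 0.886], [0.0, 0.0, 0.0, 1.0]] [0.01585181 0.         0.         0.         0.        ]
top 484.06309054561126 [[0.012, -0.997, 0.073, 0.417], [-1.0, -0.013, -0.023, 0.009], [0.024, -0.073, -0.997, 1.308], [0.0, 0.0, 0.0, 1.0]] [-0.05500807  0.          0.          0.          0.        ]
{'time_s': 0.1, 'joint_positions': array([-7.56024498e+01,  3.02741470e+01,  8.21479642e+01, -5.93103912e-04,
        6.76901037e+01, -1.02284532e+01]), 'qvel': array([ 0.00216529,  0.03235838, -0.15885147,  0.0192979 , -0.04505672,
        0.03133567]), 'tau': array([ 7.14784528e-04, -4.40984809e+01, -1.77151072e+01,  6.34855963e-02,
        5.33721037e-02, -4.68490680e-05]), 'position': array([ 0.26028097, -0.56750584,  0.22167005]), 'tcp_rot': array([[ 9.09045531e-01,  4.16696503e-01, -4.96258486e-04],
       [ 4.16696661e-01, -9.09043620e-01,  1.89462717e-03],
       [ 3.38363905e-04, -1.92909161e-03, -9.99998082e-01]]), 'force': array([0.44084418, 0.33001769, 0.5388717 ]), 'moment': array([-0.01926761,  0.00118958,  0.03360306]), 'grasp_force': 0.0, 'opening': 0.9988985247659408}
```

```bash
python3 -c "
import cv2
for n in('scene','top'):
    cv2.imwrite(f'pics/{n}0b.png',cv2.resize(cv2.imread(f'pics/{n}0.png'),(800,500),interpolation=cv2.INTER_CUBIC))"
```

```text
(no output)
```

View pics/scene0b.png

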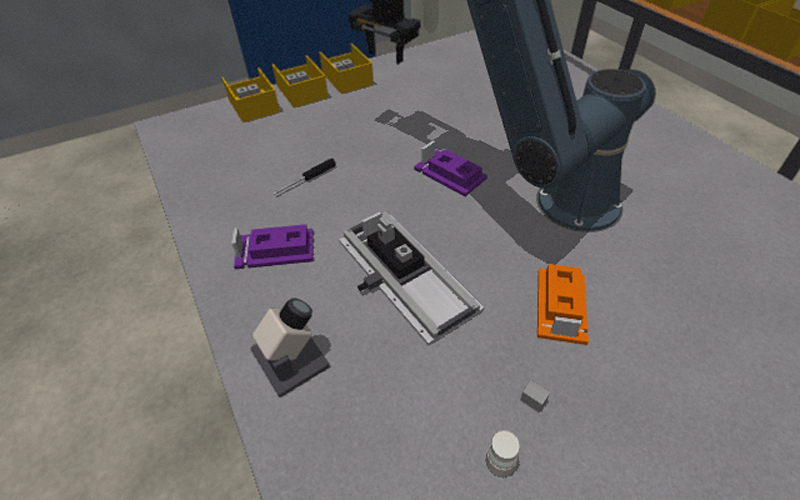

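View pics/top0b.png

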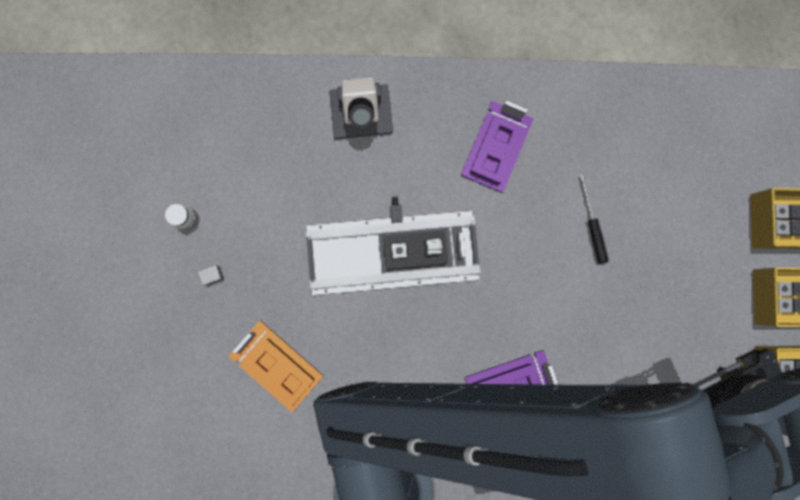

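```bash
python3 -c "
import cv2,numpy as np
t=cv2.imread('pics/top0.png');s=cv2.imread('pics/scene0.png')
a=cv2.resize(t[165:240,240:390],(800,400),interpolation=cv2.INTER_CUBIC)
b=cv2.resize(t[55:115,255:325],(233,200),interpolation=cv2.INTER_CUBIC)
c=cv2.resize(s[165:225,265:345],(267,200),interpolation=cv2.INTER_CUBIC)
d=cv2.resize(s[230:315,195:270],(176,200),interpolation=cv2.INTER_CUBIC)
o=np.zeros((600,800,3),np.uint8);o[:400]=a;o[400:,:233]=b;o[400:,250:517]=c;o[400:,530:706]=d
cv2.imwrite('pics/crop1.png',o)"
```

```text
(no output)
```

View pics/crop1.png

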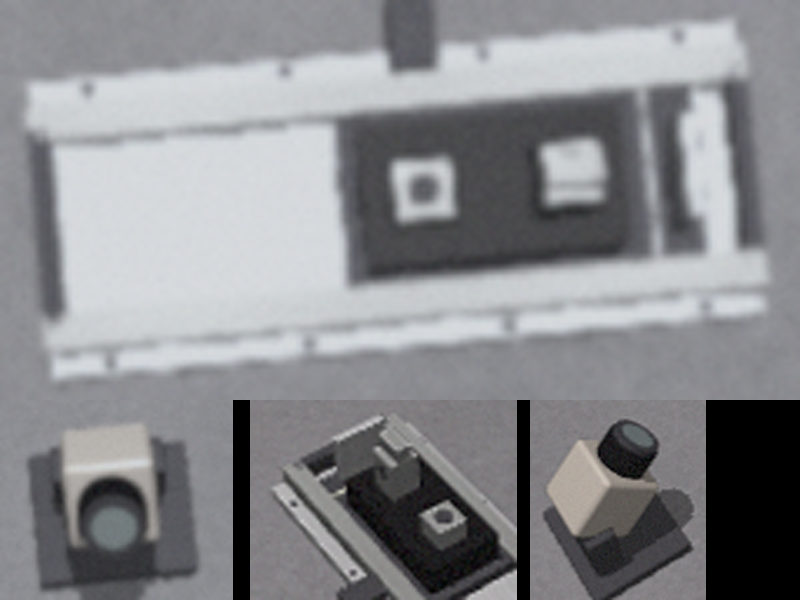

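```bash
cat > h.py <<'E'
from rig import bot, imaging
import cv2, numpy as np
def ray(cam,px,z):
    m=imaging.camera_model(cam) if isinstance(cam,str) else cam
    K=np.array([[m["fx"],0,m["cx"]],[0,m["fy"],m["cy"]],[0,0,1]])
    u=cv2.undistortPoints(np.array(px,float).reshape(-1,1,2),K,np.array(m["dist"],float)).reshape(-1,2)
    d=np.c_[u,np.ones(len(u))]@m["T"][:3,:3].T; o=m["T"][:3,3]
    return o+d*((z-o[2])/d[:,2])[:,None]
def proj(cam,P):
    m=imaging.camera_model(cam) if isinstance(cam,str) else cam
    K=np.array([[m["fx"],0,m["cx"]],[0,m["fy"],m["cy"]],[0,0,1]])
    R=m["T"][:3,:3].T; t=-R@m["T"][:3,3]
    return cv2.projectPoints(np.array(P,float).reshape(-1,1,3),cv2.Rodrigues(R)[0],t,K,np.array(m["dist"],float))[0].reshape(-1,2)
E
python3 - <<'E'
from h import *
np.set_printoptions(precision=4,suppress=True)
def c(p): return np.array(p)/5.3333+[240,165]-0.4   # crop -> px (resize half-pixel)
up=ray("top",c([(87,90),(284,71),(482,53),(678,38)]),.012)
lo=ray("top",c([(111,363),(308,345),(510,326),(708,306)]),.012)
ctr=(up.mean(0)+lo.mean(0))/2
yax=((up[0]-up[3])+(lo[0]-lo[3]));yax/=np.linalg.norm(yax)
xax=np.array([yax[1],-yax[0],0])
print("ctr",ctr,"yaw",np.degrees(np.arctan2(xax[1],xax[0])), "gap",(up-lo)@xax)
f=lambda p:((p-ctr)@xax,(p-ctr)@yax)
cor=ray("top",c([(27,85),(738,22),(768,318),(52,378)]),.012); print("corners",*[f(p) for p in cor])
for n,p,z in [("line(-65)",[(645,95),(655,255)],.024),("insert top",[(573,172)],.107),("short top",[(424,189)],.072),("plate",[(712,90),(722,250)],.074)]:
    for q in ray("top",c(p),z): print(n,q,f(q))
L=ray("top",np.array([(114,525)])*1.0*0+[(255+114*.3-.3,55+125*.3-.3)],.135)
Ls=ray("scene",[(195+637*0+(637-530)*.425,230+(436-400)*.425)],.135)
print("lens top/scene",L,Ls)
b=ray("top",[(255+x*.3,55+(y-400)*.3) for x,y in [(40,588),(197,573)]],.0); print("base front edge",b)
E
```

```text
ctr [ 0.5067 -0.0141  0.012 ] yaw 6.003571938844374 gap [0.1379 0.1387 0.1387 0.1366]
corners (np.float64(0.07411164102442054), np.float64(0.18017786236643976)) (np.float64(0.07359754874745339), np.float64(-0.18115899280088765)) (np.float64(-0.07728954260658094), np.float64(-0.18088892675471174)) (np.float64(-0.07383965443715002), np.float64(0.17992614695998582))
line(-65) [ 0.5595 -0.138   0.024 ] (np.float64(0.039579256144762626), np.float64(-0.12867836590156814))
line(-65) [ 0.4793 -0.1434  0.024 ] (np.float64(-0.04081128115681969), np.float64(-0.12564822964989936))
insert top [ 0.5136 -0.0949  0.107 ] (np.float64(-0.0015710899549622572), np.float64(-0.08098269373621939))
short top [ 0.5073 -0.0262  0.072 ] (np.float64(-0.0006954638160753089), np.float64(-0.01206556622590614))
plate [ 0.5569 -0.1647  0.074 ] (np.float64(0.03414739603107843), np.float64(-0.15496116812155258))
plate [ 0.4796 -0.1697  0.074 ] (np.float64(-0.043193519385290605), np.float64(-0.15190121963375736))
lens top/scene [[0.7693 0.0533 0.135 ]] [[0.7671 0.057  0.135 ]]
base front edge [[ 0.7548  0.1176  0.    ]
 [ 0.7696 -0.0117  0.    ]]
```

Request:
drive_tool(
  deltas="0 40 57 -5 -0.05; 0 70 100 -10 -0.1; 0 100 143 -20 -0.15; 0 130 186 -25 -0.2; 0 160 229 -30 -0.25; 0 190 272 -40 -0.3; 0 220 315 -50 -0.325; 0 245 350 -60 -0.325; 0 265 379 -70 -0.325; 0 265 379 -70 -0.325; 0 265 379 -70 -0.325",
)

```text
time_s: 1.2
position: [0.5259, -0.186, 0.1513]
tcp_rot: [[0.994, 0.109, -0.002], [0.109, -0.994, 0.002], [-0.002, -0.002, -1.0]]
force: [-0.8, -0.8, 0.5]
opening: 0.083
grasp_force: 0.0
```

Request:
drive_tool(
  deltas="0 -1 -4 -45 0; 0 -1 -4 -90 0; 0 -1 -4 -96 0; 0 -1 -4 -96 0; 0 -1 -4 -96 0; 0 -1 -4 -96 0",
)

```text
time_s: 1.8
position: [0.5258, -0.1944, 0.0588]
tcp_rot: [[0.995, 0.104, 0.004], [0.104, -0.995, -0.002], [0.004, 0.003, -1.0]]
force: [-0.2, -1.0, -0.7]
opening: 0.004
grasp_force: 0.0
```

```bash
python3 - <<'E'
from h import *
im=imaging.capture("scene")[120:280,220:440]; cv2.imwrite("pics/p1.png",cv2.resize(im[:,:,::-1],(770,560),interpolation=cv2.INTER_CUBIC))
E
```

```text
(no output)
```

View pics/p1.png

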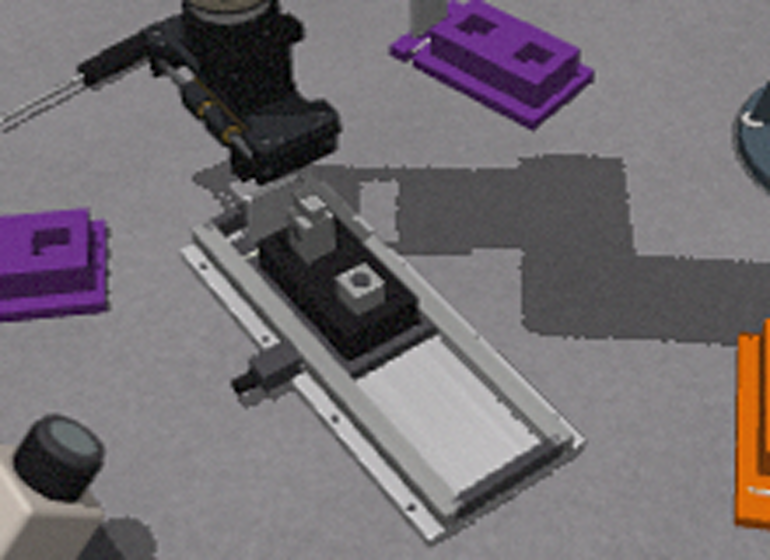

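Request:
drive_tool(
  deltas="0 -1 8 -3 0; 0 -2 16 -3 0; 0 -2.5 24 -3 0; 0 -2.5 24 -3 0",
)

```text
time_s: 2.25
position: [0.5217, -0.1677, 0.0537]
tcp_rot: [[0.994, 0.106, -0.0], [0.106, -0.994, 0.0], [-0.0, -0.0, -1.0]]
force: [0.3, -0.2, 0.0]
opening: 0.005
grasp_force: 0.0
```

Request:
drive_tool(
  deltas="0 -1 10 0 0; 0 -2 20 0 0; 0 -3 30 0 0; 0 -4 40 0 0; 0 -5 50 0 0; 0 -6 60 0 0; 0 -7 68 0 0; 0 -8 76 0 0; 0 -9 84 0 0; 0 -9 84 0 0",
)

```text
time_s: 3.25
position: [0.5128, -0.0858, 0.0537]
tcp_rot: [[0.994, 0.106, -0.0], [0.106, -0.994, -0.002], [-0.0, 0.002, -1.0]]
force: [-1.6, -4.6, 0.1]
opening: 0.004
grasp_force: 2.0
```

```bash
cat >> h.py <<'E'
ctr=np.array([.5067,-.0141,0]);yax=np.array([-.1046,.9945,0]);xax=np.array([.9945,.1046,0])
def carrier_y(im):
    a=cv2.imread("pics/scene0.png"); b=im[:,:,::-1]
    P=lambda y:proj("scene",[ctr+yax*(y+.05)+[0,0,.072]])[0]
    p0=P(-.0615); best=[]
    for y in np.arange(-.07,.09,.001):
        p=P(y); t=cv2.getRectSubPix(a,(25,25),tuple(map(float,p0))); q=cv2.getRectSubPix(np.ascontiguousarray(b),(25,25),tuple(map(float,p)))
        best.append((cv2.matchTemplate(q,t,cv2.TM_CCOEFF_NORMED)[0,0],y))
    return max(best)
E
python3 -c "
from h import *
print(carrier_y(cv2.imread('pics/scene0.png')[:,:,::-1]),carrier_y(imaging.capture('scene')))"
```

```text
(np.float32(0.9980877), np.float64(-0.062)) (np.float32(0.9292018), np.float64(0.020000000000000073))
```

Request:
drive_tool(
  deltas="0 -0.5 5 0 0; 0 -1 10 0 0; 0 -1.5 14 0 0; 0 -2 18 0 0; 0 -2.2 21 0 0; 0 -2.2 21 0 0",
)

```text
time_s: 3.9
position: [0.5106, -0.0653, 0.0537]
tcp_rot: [[0.994, 0.106, -0.0], [0.106, -0.994, -0.002], [-0.0, 0.002, -1.0]]
force: [-2.6, -5.5, 1.6]
opening: 0.003
grasp_force: 2.9
```

Request:
drive_tool(
  deltas="0 -0.2 2 0 0; 0 -0.4 4 0 0; 0 -0.4 4 0 0",
)

```text
time_s: 4.2
position: [0.5102, -0.0614, 0.0537]
tcp_rot: [[0.994, 0.106, -0.0], [0.106, -0.994, -0.002], [-0.0, 0.002, -1.0]]
force: [-2.5, -6.2, 1.3]
opening: 0.002
grasp_force: 2.9
```

Request:
drive_tool(
  deltas="0 -0.2 2 0 0; 0 -0.3 3 0 0; 0 -0.3 3 0 0",
)

```text
time_s: 4.5
position: [0.5099, -0.0583, 0.0537]
tcp_rot: [[0.994, 0.106, -0.0], [0.106, -0.994, -0.002], [-0.001, 0.002, -1.0]]
force: [-2.4, -5.6, 1.6]
opening: 0.002
grasp_force: 2.9
```

```bash
python3 -c "
from h import *
im=imaging.capture('scene');print(carrier_y(im))
p=bot.read_state()['position']-ctr;print(p@xax,p@yax,bot.read_state()['force'])"
```

```text
(np.float32(0.90487313), np.float64(0.0490000000000001))
-0.001415089012836979 -0.04426232566768222 [-1.55231512 -6.49590978  1.3751866 ]
```

Request:
drive_tool(
  deltas="0 -0.1 1 0 0; 0 -0.1 1 0 0",
)

```text
time_s: 4.75
position: [0.5098, -0.0571, 0.0537]
tcp_rot: [[0.994, 0.105, -0.0], [0.105, -0.994, -0.001], [-0.001, 0.001, -1.0]]
force: [-2.0, -4.7, 1.0]
opening: 0.008
grasp_force: 2.4
```

Request:
drive_tool(
  deltas="0 -0.1 1 0 0; 0 -0.1 1 0 0",
)

```text
time_s: 4.95
position: [0.5099, -0.0562, 0.0537]
tcp_rot: [[0.994, 0.106, 0.0], [0.106, -0.994, -0.002], [-0.0, 0.002, -1.0]]
force: [-1.7, -5.8, 1.1]
opening: 0.008
grasp_force: 2.8
```

Request:
drive_tool(
  deltas="0 -0.1 1 0 0; 0 -0.1 1 0 0",
)

```text
time_s: 5.15
position: [0.51, -0.0558, 0.0537]
tcp_rot: [[0.994, 0.106, 0.0], [0.106, -0.994, -0.003], [0.0, 0.003, -1.0]]
force: [-2.1, -8.0, -0.2]
opening: 0.001
grasp_force: 3.9
```

```bash
python3 -c "
from h import *
im=imaging.capture('scene');print(carrier_y(im))
p=bot.read_state()['position']-ctr;print(p@xax,p@yax,bot.read_state()['force'])"
```

```text
(np.float32(0.91334105), np.float64(0.0500000000000001))
-0.0011114875362060977 -0.0417826970594155 [-1.96271139 -7.30953629  0.4839653 ]
```

Request:
drive_tool(
  deltas="0 -0.1 1 0 0; 0 -0.1 1 0 0",
)

```text
time_s: 5.4
position: [0.5099, -0.0553, 0.0537]
tcp_rot: [[0.994, 0.107, 0.0], [0.107, -0.994, -0.004], [-0.0, 0.004, -1.0]]
force: [-2.9, -10.1, 0.1]
opening: 0.007
grasp_force: 4.9
```

Request:
drive_tool(
  deltas="0 -0.1 1 0 0; 0 -0.1 1 0 0",
)

```text
time_s: 5.6
position: [0.5096, -0.0547, 0.0537]
tcp_rot: [[0.994, 0.107, -0.0], [0.107, -0.994, -0.004], [-0.001, 0.004, -1.0]]
force: [-4.5, -12.1, 0.8]
opening: 0.003
grasp_force: 5.7
```

Request:
drive_tool(
  deltas="0 1 -10 0 0; 0 2 -20 0 0; 0 2 -20 45 0; 50 2 -20 90 0; 50 2 -20 100 0; 50 -2 20 100 0; 50 -6 60 100 0; 50 -6 70 100 0; 50 -6 70 100 0; 50 -6 70 100 0; 50 -6 70 100 0",
)

```text
time_s: 6.7
position: [0.504, 0.0168, 0.1533]
tcp_rot: [[0.995, 0.103, 0.0], [0.103, -0.995, -0.0], [0.0, 0.0, -1.0]]
force: [-0.0, -0.5, -0.0]
opening: 0.557
grasp_force: 0.0
```

```bash
python3 - <<'E'
from h import *
im=imaging.capture("scene");print(carrier_y(im)); w=imaging.capture("wrist");t=imaging.capture("top")
print(bot.read_state()["position"])
o=np.zeros((600,800,3),np.uint8)
o[:400,:640]=w
o[400:,:400]=cv2.resize(im[150:250,240:440],(400,200),interpolation=cv2.INTER_CUBIC)
o[400:,400:]=cv2.resize(t[150:250,220:420],(400,200),interpolation=cv2.INTER_CUBIC)
cv2.imwrite("pics/p2.png",o[:,:,::-1])
E
```

```text
(np.float32(0.88159245), np.float64(0.0530000000000001))
[0.50381905 0.01686045 0.15337458]
```

View pics/p2.png

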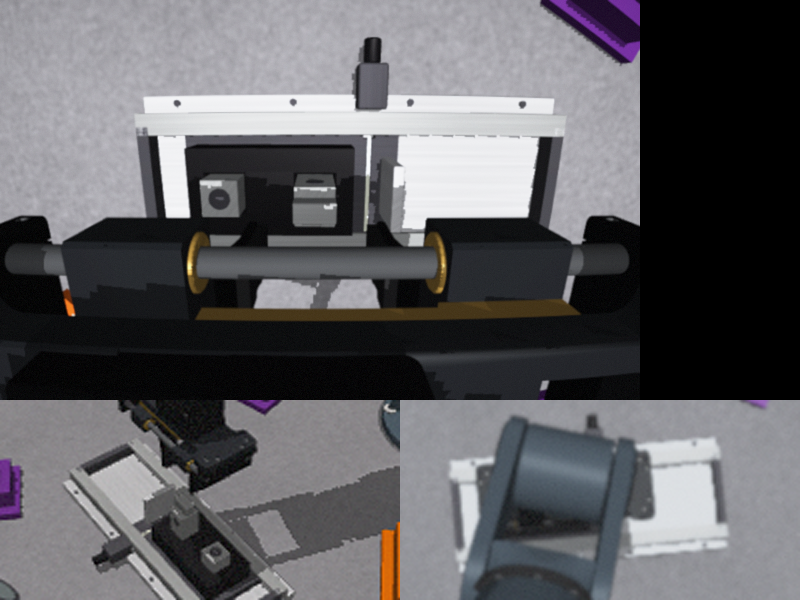

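```bash
python3 - <<'E'
from h import *
np.set_printoptions(precision=4,suppress=True)
c=imaging.camera_model("wrist")
for n,p,z in [("line",[(369,140),(367,225)],.024),("housing top",[(372.5,65)],.032),("insert rib",[(315,190)],.107),("short",[(219,196)],.072),("screws",[(177,103),(293,102),(410,102),(522,104)],.012)]:
    q=ray(c,p,z); print(n,q,(q-ctr)@xax,(q-ctr)@yax)
E
```

```text
line [[ 0.5467 -0.0222  0.024 ]
 [ 0.4725 -0.0308  0.024 ]] [ 0.0389 -0.0358] [-0.0122 -0.013 ]
housing top [[ 0.6052 -0.0159  0.032 ]] [0.0977] [-0.0121]
insert rib [[0.5197 0.0199 0.107 ]] [0.0164] [0.0324]
short [[0.4996 0.0879 0.072 ]] [0.0036] [0.1022]
screws [[ 0.5608  0.1432  0.012 ]
 [ 0.5708  0.0442  0.012 ]
 [ 0.5814 -0.0546  0.012 ]
 [ 0.5916 -0.1533  0.012 ]] [0.0702 0.0699 0.07   0.0699] [ 0.1508  0.0512 -0.0481 -0.1473]
```

Request:
drive_tool(
  deltas="50 0 0 -45 0; 50 0 0 -80 0; 50 0 0 -90 0; 50 0 0 -90 0; 0 0 0 -90 0; 0 0 0 -90 0; 0 0 0 -90 0; 0 0 0 -90 0; 0 0 0 -90 0; 0 0 0 -90 0",
)

```text
time_s: 7.85
position: [0.5043, 0.0178, 0.0647]
tcp_rot: [[0.994, 0.105, 0.002], [0.105, -0.994, -0.0], [0.002, 0.001, -1.0]]
force: [-0.6, 0.3, 7.4]
opening: 0.322
grasp_force: 30.0
```

Request:
drive_tool(
  deltas="0 0 0 6 0; 0 0 0 15 0; 0 0 0 30 0; 0 0 0 60 0; 0 0 0 90 0; 0 0 0 90 0; 0 0 0 90 0",
)

```text
time_s: 8.55
position: [0.5031, 0.018, 0.1537]
tcp_rot: [[0.995, 0.105, 0.0], [0.105, -0.995, -0.0], [0.0, 0.0, -1.0]]
force: [-1.3, 0.3, -4.4]
opening: 0.322
grasp_force: 30.0
```

```bash
python3 - <<'E'
from h import *
im=imaging.capture("scene");print(carrier_y(im)); w=imaging.capture("wrist")
print(bot.read_state()["position"],bot.read_state()["joint_positions"])
o=np.zeros((600,800,3),np.uint8)
o[:300,:640]=w[100:]
o[300:,:]=cv2.resize(im[130:250,160:480],(800,300),interpolation=cv2.INTER_CUBIC)
cv2.imwrite("pics/p3.png",o[:,:,::-1])
E
```

```text
(np.float32(0.85347784), np.float64(0.0530000000000001))
[0.50194256 0.01813197 0.15221957] [-1.06967938e+01  2.69507063e+01  1.03424211e+02 -4.10672715e-03
  4.98377709e+01  7.33016710e+01]
```

View pics/p3.png

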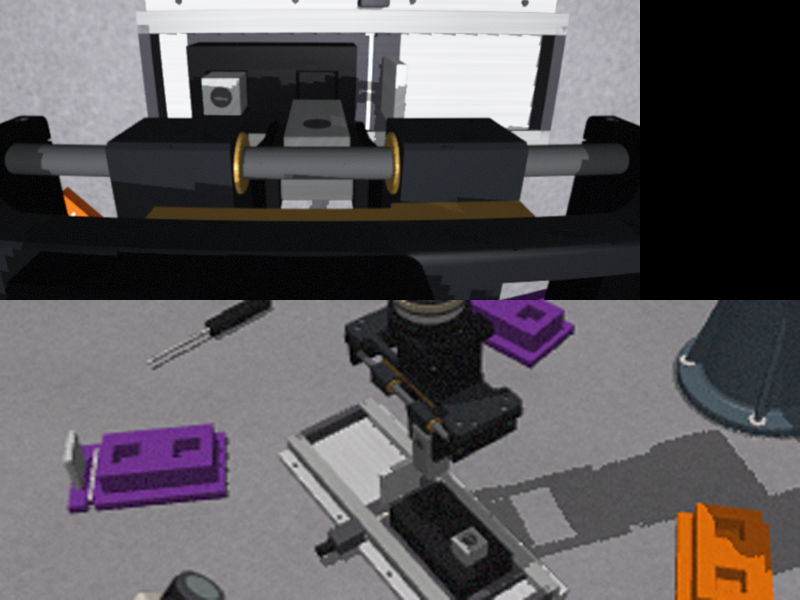

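```bash
python3 - <<'E'
from h import *
np.set_printoptions(precision=4,suppress=True)
c=imaging.camera_model("wrist"); w=imaging.capture("wrist")
for col in (200,250,450,500): print(col,w[95:145:1,col].mean(1).astype(int).tolist())
for z,r in((.03,111),(.03,134),(.012,101)): q=ray(c,[(250,r),(450,r)],z); print(z,r,(q-ctr)@xax)
E
```

```text
200 [245, 246, 245, 245, 244, 244, 243, 243, 243, 243, 243, 242, 243, 241, 227, 224, 228, 229, 226, 229, 229, 230, 232, 232, 231, 229, 228, 228, 229, 227, 227, 228, 228, 229, 230, 230, 215, 150, 101, 94, 95, 95, 94, 95, 93, 89, 62, 25, 11, 9]
250 [245, 245, 244, 244, 243, 242, 243, 242, 243, 244, 244, 243, 242, 237, 226, 233, 234, 234, 234, 235, 236, 237, 236, 235, 234, 233, 231, 233, 232, 232, 232, 234, 235, 235, 236, 235, 204, 136, 96, 92, 95, 95, 93, 96, 101, 97, 63, 25, 8, 11]
450 [238, 239, 239, 238, 238, 236, 235, 235, 238, 239, 239, 239, 237, 233, 223, 211, 219, 224, 222, 221, 219, 219, 222, 222, 222, 222, 222, 222, 222, 221, 218, 217, 215, 217, 219, 221, 215, 186, 154, 179, 233, 240, 241, 241, 241, 241, 241, 240, 239, 239]
500 [238, 241, 240, 240, 240, 239, 238, 237, 237, 237, 238, 239, 237, 237, 235, 221, 211, 213, 214, 213, 210, 214, 215, 217, 219, 218, 215, 213, 213, 214, 215, 211, 213, 212, 213, 216, 214, 209, 217, 233, 237, 238, 241, 241, 241, 241, 240, 240, 239, 239]
0.03 111 [0.0607 0.0611]
0.03 134 [0.0425 0.0428]
0.012 101 [0.0686 0.0692]
```

Request:
drive_tool(
  deltas="0 25 -35 0 0; 0 50 -65 0 0; 0 75 -100 0 0; 0 100 -125 0 0; 0 111 -132 0 0; 0 111 -132 0 0; 0 111 -132 -45 0; 0 111 -132 -85 0; 0 111 -132 -101 0; 0 111 -132 -102 0; 0 111 -132 -102 0; 0 111 -132 -102 0",
)

```text
time_s: 9.9
position: [0.6153, -0.114, 0.0527]
tcp_rot: [[0.994, 0.105, 0.002], [0.105, -0.994, -0.001], [0.002, 0.001, -1.0]]
force: [0.8, -0.0, -3.4]
opening: 0.32
grasp_force: 30.0
```

Request:
drive_tool(
  deltas="0 -10 -1 -2 0; 0 -17 -1.8 -2 0; 0 -20 -2.1 -2 0; 0 -23 -2.4 -2 0; 0 -26 -2.7 -2 0; 0 -26 -2.7 -2 0",
)

```text
time_s: 10.5
position: [0.5934, -0.1167, 0.0509]
tcp_rot: [[0.995, 0.102, 0.012], [0.102, -0.995, -0.001], [0.012, 0.002, -1.0]]
force: [8.8, 5.1, -6.4]
opening: 0.32
grasp_force: 30.0
```

Request:
drive_tool(
  deltas="0 -2 -0.2 0 0; 0 -4 -0.4 0 0; 0 -4 -0.4 0 0",
)

```text
time_s: 10.8
position: [0.591, -0.117, 0.0515]
tcp_rot: [[0.995, 0.102, 0.015], [0.102, -0.995, -0.001], [0.015, 0.002, -1.0]]
force: [9.5, 5.9, -4.2]
opening: 0.317
grasp_force: 30.0
```

Request:
drive_tool(
  deltas="0 -3 -0.3 0 0; 0 -6 -0.6 0 0; 0 -9 -0.9 0 0; 0 -12 -1.2 0 0; 0 -12 -1.2 0 0",
)

```text
time_s: 11.3
position: [0.5796, -0.1184, 0.0524]
tcp_rot: [[0.995, 0.102, 0.016], [0.102, -0.995, -0.002], [0.016, 0.003, -1.0]]
force: [9.4, 7.1, 0.2]
opening: 0.322
grasp_force: 30.0
```

```bash
python3 - <<'E'
from h import *
im=imaging.capture("scene"); w=imaging.capture("wrist")
p=bot.read_state()["position"]-ctr;print(p@xax,p@yax,p[2])
o=np.zeros((600,800,3),np.uint8)
o[:200,:640]=w[150:350]
o[200:,:]=cv2.resize(im[100:200,200:400],(800,400),interpolation=cv2.INTER_CUBIC)
cv2.imwrite("pics/p4.png",o[:,:,::-1])
E
```

```text
0.061564305541880984 -0.11128682476766964 0.05241160653034885
```

View pics/p4.png

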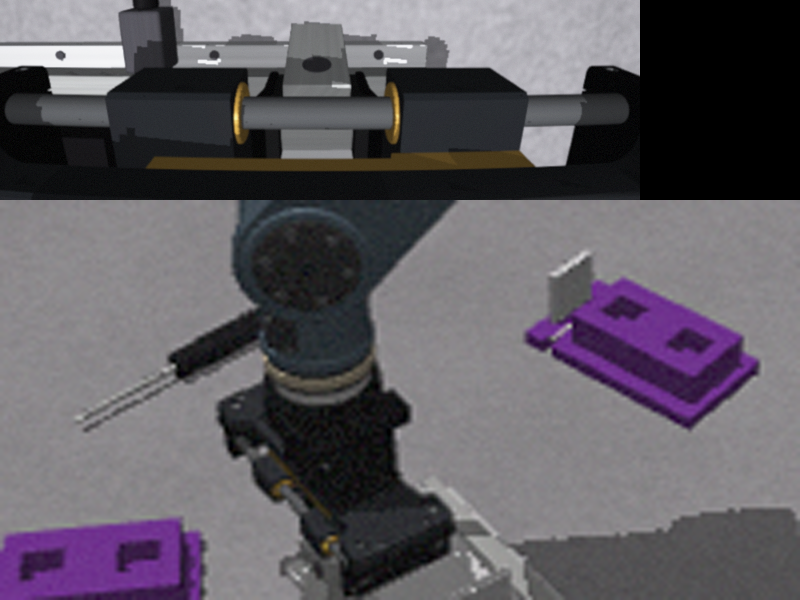

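Request:
drive_tool(
  deltas="0 -3 -0.3 -1 0; 0 -6 -0.6 -2 0; 0 -9 -0.9 -3 0; 0 -12 -1.2 -3 0; 0 -15 -1.6 -3 0; 0 -18 -1.9 -3 0; 0 -18 -1.9 -3 0",
)

```text
time_s: 12.1
position: [0.5625, -0.122, 0.0494]
tcp_rot: [[0.995, 0.103, 0.018], [0.103, -0.995, -0.005], [0.018, 0.006, -1.0]]
force: [10.6, 4.1, -0.3]
opening: 0.319
grasp_force: 30.0
```

```bash
python3 - <<'E'
from h import *
p=bot.read_state()["position"]-ctr;print(p@xax,p@yax,p[2])
E
```

```text
0.04418089927621349 -0.11316301174947145 0.0494047403850951
```

Request:
drive_tool(
  deltas="0 0 0 20 0; 0 0 0 60 0; 0 0 0 105 0; 0 0 0 150 0; 0 0 40 180 0; 0 20 80 190 0; 0 40 120 190 0; 0 65 150 190 0; 0 75 166 190 0; 0 75 166 190 0; 0 75 166 190 0",
)

```text
time_s: 13.2
position: [0.6283, 0.0453, 0.2359]
tcp_rot: [[0.994, 0.105, -0.003], [0.105, -0.994, -0.001], [-0.003, 0.001, -1.0]]
force: [0.3, -1.0, -5.1]
opening: 0.32
grasp_force: 30.0
```

```bash
python3 - <<'E'
from h import *
im=imaging.capture("scene"); t=imaging.capture("top"); s=bot.read_state(); print(s["position"],s["tcp_rot"])
cv2.imwrite("pics/s5.png",im[:,:,::-1]);cv2.imwrite("pics/t5.png",t[:,:,::-1])
P=s["position"]+[0,0,.019]
print(proj("scene",[P]),proj("top",[P]))
u,v=proj("scene",[P])[0]; print(u,v)
x0,y0=190,195
o=cv2.resize(im[y0:y0+120,x0:x0+160],(800,600),interpolation=cv2.INTER_CUBIC)
cv2.imwrite("pics/p5.png",o[:,:,::-1])
E
```

```text
[0.62831032 0.04446634 0.23611172] [[ 9.94632460e-01  1.03446670e-01 -2.24859034e-03]
 [ 1.03445621e-01 -9.94634943e-01 -5.78102796e-04]
 [-2.29632933e-03  3.42392981e-04 -9.99997305e-01]]
[[287.9932443  183.70809522]] [[290.07244713 138.78060201]]
287.9932442976377 183.70809521980408
```

View pics/p5.png

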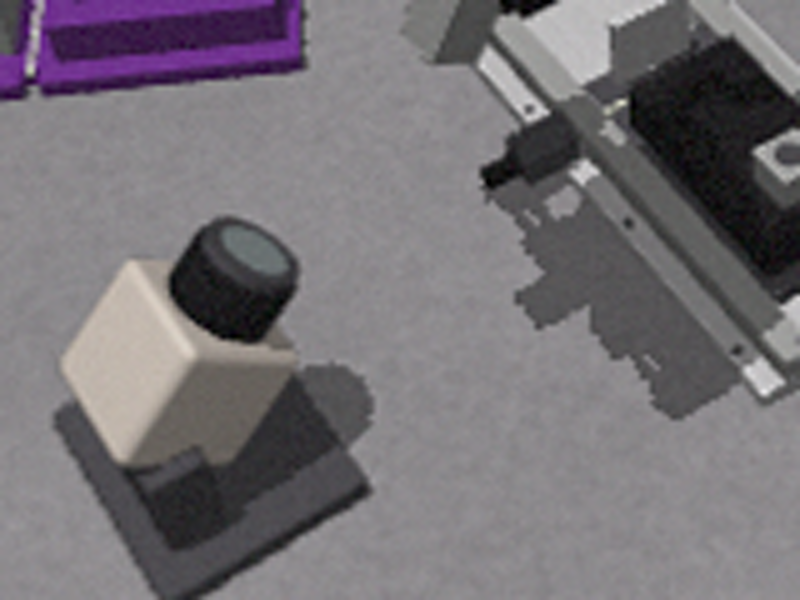

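Request:
drive_tool(
  deltas="0 15 0 0 0; 0 30 0 -8 0; 0 38 0 -16 0; 0 39 0 -19 0; 0 39 0 -19 0; 0 39 0 -19 0",
)

```text
time_s: 13.9
position: [0.6676, 0.0454, 0.2173]
tcp_rot: [[0.995, 0.104, -0.002], [0.104, -0.995, 0.0], [-0.002, -0.0, -1.0]]
force: [0.7, 0.4, -4.0]
opening: 0.32
grasp_force: 30.0
```

```bash
python3 - <<'E'
from h import *
np.set_printoptions(precision=4,suppress=True)
im=imaging.capture("scene"); t=imaging.capture("top"); w=imaging.capture("wrist");s=bot.read_state(); print(s["position"])
cv2.imwrite("pics/s6.png",im[:,:,::-1]);cv2.imwrite("pics/t6.png",t[:,:,::-1]);cv2.imwrite("pics/w6.png",w[:,:,::-1])
print("lens",ray("scene",[(240.6,244.6)],.135))
x0,y0=225,180
o=np.zeros((600,800,3),np.uint8)
o[:400]=cv2.resize(im[y0:y0+70,x0:x0+140],(800,400),interpolation=cv2.INTER_CUBIC)
o[400:,:400]=cv2.resize(t[65:135,230:370],(400,200),interpolation=cv2.INTER_CUBIC)
o[400:,400:]=cv2.resize(w[180:330,170:470],(400,200),interpolation=cv2.INTER_CUBIC)
cv2.imwrite("pics/p6.png",o[:,:,::-1])
E
```

```text
[0.6683 0.0457 0.218 ]
lens [[0.7661 0.0552 0.135 ]]
```

View pics/p6.png

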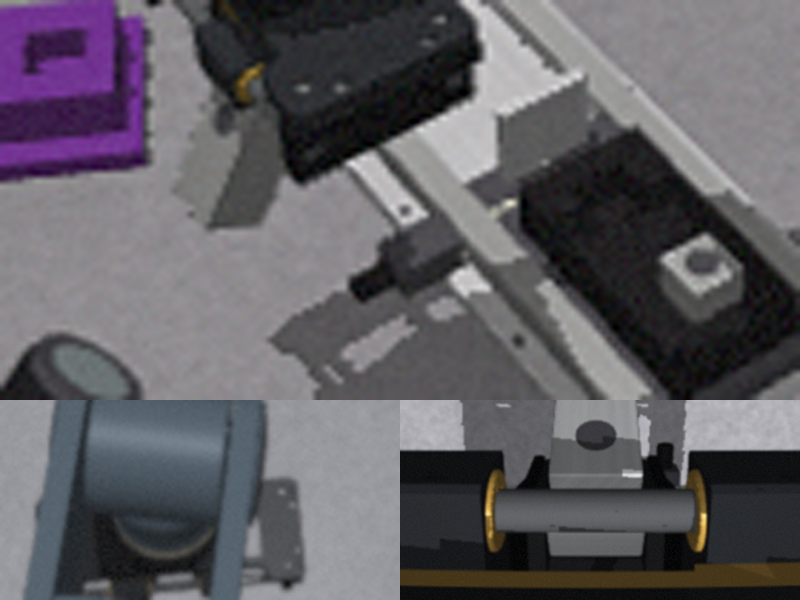

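```bash
python3 - <<'E'
from h import *
from scipy.optimize import least_squares
np.set_printoptions(precision=4,suppress=True)
c=lambda p:np.array(p)/5.714+[225,180]-.41
obs=c([(175,185),(210,228),(262,222)])
X=np.array([.9946,.104,0]);Y=np.array([-.104,.9946,0]);Z=np.array([0,0,1.])
P=np.array([.668,.0455,.2175+.019])
def geo(q):
    th,v=q[0],q[1]; a=-np.sin(th)*X+np.cos(th)*Z; u=np.cos(th)*X+np.sin(th)*Z
    F=P-v*a+q[2]*u; return F,a,u
def cor(q):
    F,a,u=geo(q); h=.014
    return np.array([F+h*u-h*Y,F+h*u+h*Y,F-h*u+h*Y])
q0=[.77,.0517,0]
print("pred-obs nominal",(proj("scene",cor(q0))-obs))
r=least_squares(lambda q:np.r_[(proj("scene",cor(q))-obs).ravel()/.7,(q[1]-.0517)/.003,q[2]/.003],q0)
print(np.degrees(r.x[0]),r.x[1:],r.fun, "F",geo(r.x)[0]); J=np.linalg.inv(r.jac.T@r.jac);print("sd deg",np.degrees(J[0,0]**.5))
w=cv2.imread("pics/w6.png"); cv2.imwrite("pics/w6c.png",cv2.resize(w[60:240,200:440],(800,600),interpolation=cv2.INTER_CUBIC))
print("wrist pred",proj("wrist",cor(r.x)))
E
```

```text
pred-obs nominal [[-1.9592 -2.1736]
 [-2.031  -1.9928]
 [-2.1244  0.5805]]
34.07090011246887 [0.0535 0.0014] [-0.1679 -0.6054 -0.2958 -0.3935  0.811   0.7968  0.5851  0.4737] F [0.699  0.0487 0.193 ]
sd deg 2.763264046340694
wrist pred [[344.9505 153.6609]
 [290.4572 153.6641]
 [293.1663 190.2567]]
```

View pics/w6c.png

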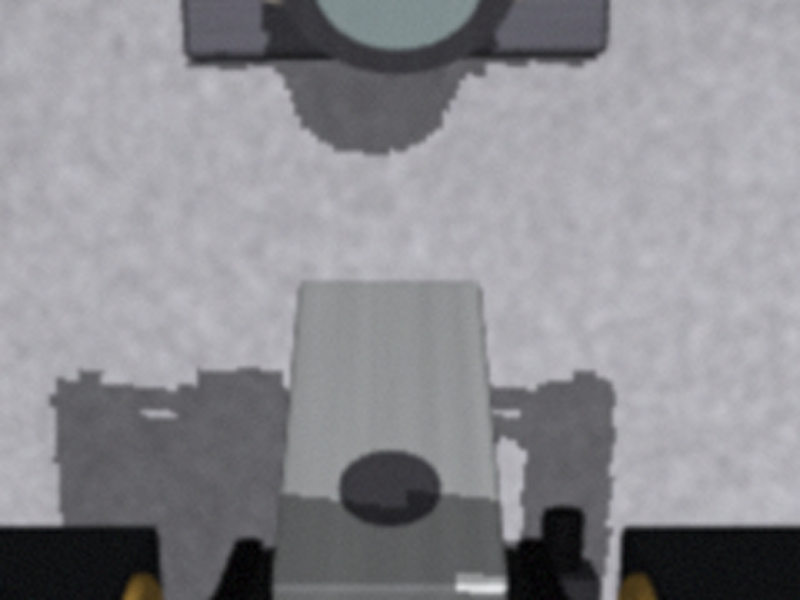

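```bash
cat > fit.py <<'E'
from h import *
from scipy.optimize import least_squares
np.set_printoptions(precision=4,suppress=True)
X=np.array([.9946,.104,0]);Y=np.array([-.104,.9946,0]);Z=np.array([0,0,1.])
def geo(q,P):
    a=-np.sin(q[0])*X+np.cos(q[0])*Z; u=np.cos(q[0])*X+np.sin(q[0])*Z
    return P-q[1]*a+q[2]*u+q[3]*Y,a,u
def fit(P,ws,wf,w60,sc,h=.014):
    def res(q):
        F,a,u=geo(q,P); dw,ds=q[4:7],q[7:10]
        fc=np.array([F+h*u+h*Y,F+h*u-h*Y]); r=[(proj("wrist",fc+dw)-wf)/.6]
        if w60 is not None: r.append((proj("wrist",fc+.06*a+dw)-w60)/.8)
        if sc is not None: r.append((proj("scene",np.array([fc[1],fc[0],F-h*u+h*Y])+ds)-sc)/.7)
        return np.r_[np.concatenate(r).ravel(),(q[1]-.0517)/.002,q[2]/.002,q[3]/.001,dw/.002,ds/.002]
    r=least_squares(res,[.77,.0517]+[0]*8)
    C=np.linalg.inv(r.jac.T@r.jac); F,a,u=geo(r.x,P)
    print("tilt",np.degrees(r.x[0]),"+-",np.degrees(C[0,0]**.5),"q",r.x[1:],"F",F); print(r.fun); return F,a
E
python3 - <<'E'
from fit import *
k=lambda p:np.array(p)/3.3333+[200,60]-.35
sc=np.array([(175,185),(210,228),(262,222)])/5.714+[225,180]-.41
P=np.array([.668,.0455,.2365])
wf=k([(301,282),(481,282)]);w60=k([(274,590),(505,590)])
for s,w in((sc,w60),(None,w60),(sc,None)): fit(P,0,wf,w,s)
E
```

```text
tilt 31.55059598624931 +- 0.6257400878002382 q [ 0.0547  0.0028 -0.0001  0.0041  0.001  -0.0017 -0.0001 -0.0008  0.0006] F [0.6989 0.0487 0.1913]
[-0.0812  0.0379 -0.6574  0.0289  0.0659  0.1518  0.7353  0.1381 -0.314
 -0.2058 -0.4601 -0.0067  0.9136  0.5695  1.5205  1.4076 -0.051   2.033
  0.4887 -0.8383 -0.0381 -0.3826  0.2791]
tilt 31.588443751968068 +- 0.6378993133975267 q [ 0.0551  0.0027  0.0001  0.004   0.0008 -0.0015  0.      0.      0.    ] F [0.699  0.0488 0.191 ]
[-0.0588  0.0399 -0.6855  0.031   0.1039  0.144   0.6915  0.1303  1.6832
  1.3422  0.0998  1.9932  0.4092 -0.7308  0.      0.      0.    ]
tilt 35.092214179105724 +- 2.5207958062850815 q [ 0.0542  0.0015  0.0001  0.0035  0.0007 -0.0012 -0.0008 -0.      0.0001] F [0.7002 0.049  0.193 ]
[-0.4145  0.1468  0.437   0.1389 -0.3363 -0.5716 -0.4627 -0.3535  0.5304
  1.0819  1.252   0.7712  0.0921  1.7339  0.3276 -0.6242 -0.4096 -0.0038
  0.0431]
```

```bash
python3 - <<'E'
from fit import *
P=np.array([.668,.0455,.2365]);h=.014
def pt(q,v): 
    F,a,u=geo(q,P); return F+h*u+v*a
for v in (.0497,.0517,.0537):
    print("upright",v,*[(b,proj("wrist",[pt((0,v,0,0),b)])[0].round(1).tolist()) for b in (0,.03,.04,.045,.06)])
for th in (30,33,36,40,45):
  for v in(.0517,.0547):
    q=(np.radians(th),v,0,0)
    print(th,v,[proj("wrist",[pt(q,b)])[0,1].round(1) for b in (0,.03,.04,.045,.06)], [proj("scene",[pt(q,b)])[0].round(1).tolist() for b in (0,.03,.045)])
print("scene obs foot mid, bore",np.array([(192,206),(222,122)])/5.714+[225,180]-.41)
E
```

```text
upright 0.0497 (0, [317.6, 200.3]) (0.03, [317.8, 216.6]) (0.04, [317.9, 223.3]) (0.045, [317.9, 227.0]) (0.06, [318.0, 239.6])
upright 0.0517 (0, [317.6, 199.4]) (0.03, [317.8, 215.3]) (0.04, [317.8, 221.9]) (0.045, [317.9, 225.5]) (0.06, [318.0, 237.8])
upright 0.0537 (0, [317.6, 198.5]) (0.03, [317.7, 214.1]) (0.04, [317.8, 220.6]) (0.045, [317.9, 224.1]) (0.06, [318.0, 236.0])
30 0.0517 [np.float64(162.1), np.float64(203.4), np.float64(219.7), np.float64(228.5), np.float64(257.3)] [[260.1, 215.0], [264.4, 204.4], [266.7, 199.0]]
30 0.0547 [np.float64(158.5), np.float64(198.8), np.float64(214.7), np.float64(223.2), np.float64(251.2)] [[259.7, 216.1], [264.0, 205.5], [266.2, 200.0]]
33 0.0517 [np.float64(159.1), np.float64(202.9), np.float64(220.1), np.float64(229.3), np.float64(259.5)] [[259.2, 214.8], [264.1, 204.1], [266.6, 198.7]]
33 0.0547 [np.float64(155.2), np.float64(198.0), np.float64(214.8), np.float64(223.7), np.float64(253.1)] [[258.7, 215.9], [263.6, 205.2], [266.1, 199.8]]
36 0.0517 [np.float64(156.2), np.float64(202.5), np.float64(220.6), np.float64(230.2), np.float6
[... 201 characters left out ...]
6.1, 199.5]]
40 0.0517 [np.float64(152.5), np.float64(202.3), np.float64(221.5), np.float64(231.6), np.float64(264.5)] [[257.3, 214.1], [263.5, 203.5], [266.7, 198.0]]
40 0.0547 [np.float64(148.1), np.float64(196.8), np.float64(215.6), np.float64(225.5), np.float64(257.6)] [[256.7, 215.2], [262.9, 204.5], [266.0, 199.1]]
45 0.0517 [np.float64(148.5), np.float64(202.4), np.float64(222.8), np.float64(233.6), np.float64(268.1)] [[256.0, 213.5], [263.2, 202.9], [266.8, 197.6]]
45 0.0547 [np.float64(143.7), np.float64(196.5), np.float64(216.6), np.float64(227.1), np.float64(260.9)] [[255.3, 214.5], [262.4, 204.0], [266.0, 198.6]]
scene obs foot mid, bore [[258.1917 215.6418]
 [263.4419 200.9411]]
```

```bash
cat > fit.py <<'E'
from h import *
from scipy.optimize import least_squares
np.set_printoptions(precision=4,suppress=True)
X=np.array([.9946,.104,0]);Y=np.array([-.104,.9946,0]);Z=np.array([0,0,1.])
def geo(q,P):
    a=-np.sin(q[0])*X+np.cos(q[0])*Z; u=np.cos(q[0])*X+np.sin(q[0])*Z
    return P-q[1]*a+q[2]*u+q[3]*Y,a,u
def fit(P,wf,w60,wb,sc,h=.014):
    def res(q):
        F,a,u=geo(q,P); dw,ds=q[4:7],q[7:10]
        fc=np.array([F+h*u+h*Y,F+h*u-h*Y]); r=[(proj("wrist",fc+dw)-wf)/.6]
        if w60 is not None: r.append((proj("wrist",fc+.06*a+dw)-w60)/.8)
        if wb is not None: r.append((proj("wrist",[F+h*u+q[10]*a+dw])-wb)/.6)
        if sc is not None: r.append((proj("scene",np.array([fc[1],fc[0],F-h*u+h*Y,F+h*u+q[10]*a])+ds)-sc)/.7)
        return np.r_[np.concatenate(r).ravel(),(q[1]-.0517)/.015,q[2]/.015,q[3]/.001,dw/.001,ds/.002,(q[10]-.0445)/.001]
    r=least_squares(res,[.77,.0517]+[0]*8+[.0445])
    C=np.linalg.inv(r.jac.T@r.jac); F,a,u=geo(r.x,P)
    print("tilt",np.degrees(r.x[0]),"+-",np.degrees(C[0,0]**.5),"q",r.x[1:],"F",F); print(r.fun); return F,a
E
python3 - <<'E'
from fit import *
k=lambda p:np.array(p)/3.3333+[200,60]-.35
sc=np.array([(175,185),(210,228),(262,222),(222,122)])/5.714+[225,180]-.41
P=np.array([.668,.0455,.2365])
wf=k([(301,282),(481,282)]);w60=k([(274,590),(505,590)]);wb=k([(390,488)])
for s,w,b in((sc,w60,wb),(None,w60,wb),(sc,None,wb)): fit(P,wf,w,b,s)
E
```

```text
tilt 31.0774352580049 +- 0.6514620482015892 q [ 0.057   0.0059  0.0002  0.0006  0.0004 -0.0003 -0.0024 -0.001   0.0011
  0.0436] F [0.7023 0.0492 0.1907]
[-0.2862  0.1707 -0.5361  0.1616 -0.2934 -0.1173  1.0157 -0.1309  0.1863
  0.1093 -0.9341  0.2739 -1.0862  0.4877  0.3604  0.9388  1.0452 -0.7745
  0.3557  0.3948  0.1598  0.6063  0.4174 -0.2916 -1.1766 -0.5097  0.5697
 -0.9476]
tilt 31.56125414785801 +- 0.730746025635388 q [ 0.0585  0.0053  0.0003  0.      0.0003 -0.      0.      0.      0.
  0.0436] F [0.7029 0.0494 0.1894]
[-0.0702 -0.0606 -0.7602 -0.0697  0.095  -0.1139  0.6163 -0.1274  0.1802
  0.3147  0.4545  0.3544  0.2563  0.0091  0.2586 -0.0135  0.      0.
  0.     -0.8986]
tilt 29.403243842457343 +- 1.3185208365261372 q [ 0.0553  0.0084  0.0002  0.0006  0.0003 -0.0001 -0.0024 -0.0002  0.0004
  0.0443] F [0.7023 0.0493 0.1925]
[-0.5058  0.1962  0.0601  0.1876  0.422  -0.1523 -0.8947  0.3632 -1.0353
  0.5924  0.6012  0.6376  0.5711 -1.0455  0.2372  0.5633  0.2281  0.6055
  0.2913 -0.106  -1.178  -0.1205  0.2213 -0.2342]
```

Request:
drive_tool(
  deltas="0 -30 -20 10 0; 0 -60 -60 10 0; 0 -85 -105 10 0; 0 -97 -140 10 0; 0 -97 -164 -10 0; 0 -97 -164 -55 0; 0 -97 -164 -100 0; 0 -97 -164 -140 0; 0 -97 -164 -156 0; 0 -97 -164 -158 0; 0 -97 -164 -158 0; 0 -97 -164 -158 0",
)

```text
time_s: 15.25
position: [0.5732, -0.1189, 0.0613]
tcp_rot: [[0.994, 0.105, 0.004], [0.105, -0.994, -0.002], [0.004, 0.002, -1.0]]
force: [0.4, -0.3, -3.6]
opening: 0.317
grasp_force: 30.0
```

Request:
drive_tool(
  deltas="0 -6 -0.6 -1 0; 0 -11 -1.1 -1 0; 0 -15 -1.6 -2 0; 0 -19 -2 -3 0; 0 -23 -2.4 -4.5 0; 0 -26 -2.7 -6 0; 0 -29 -3 -7.5 0; 0 -32 -3.3 -9 0; 0 -34 -3.5 -10 0; 0 -34 -3.5 -10 0",
)

```text
time_s: 16.25
position: [0.5422, -0.1225, 0.0514]
tcp_rot: [[0.995, 0.103, 0.011], [0.103, -0.995, -0.002], [0.011, 0.004, -1.0]]
force: [6.8, 4.9, 0.2]
opening: 0.316
grasp_force: 30.0
```

Request:
drive_tool(
  deltas="0 0 0 20 0; 0 0 0 60 0; 0 0 0 105 0; 0 0 10 150 0; 0 20 50 170 0; 0 50 95 170 0; 0 80 135 170 0; 0 110 160 170 0; 0 130 168 166 0; 0 130 168 166 0; 0 130 168 166 0; 0 130 168 166 0",
)

```text
time_s: 17.45
position: [0.6659, 0.0455, 0.215]
tcp_rot: [[0.995, 0.104, -0.003], [0.104, -0.995, -0.0], [-0.003, -0.0, -1.0]]
force: [-0.4, 0.3, -3.2]
opening: 0.32
grasp_force: 30.0
```

```bash
cat > seg.py <<'E'
import cv2,numpy as np
def prof(w):
    g=cv2.cvtColor(w,cv2.COLOR_BGR2GRAY).astype(float)
    return g
if __name__=="__main__":
    import sys
    for f in sys.argv[1:]:
        g=prof(cv2.imread(f)); 
        print(f,"side",g[100:260,295:300].mean(1).astype(int).tolist()); print("mid",g[100:260,314:320].mean(1).astype(int).tolist())
E
python3 - <<'E'
from h import *
w=imaging.capture("wrist");im=imaging.capture("scene");print(bot.read_state()["position"])
cv2.imwrite("pics/w7.png",w[:,:,::-1]);cv2.imwrite("pics/s7.png",im[:,:,::-1])
E
python3 seg.py pics/w6.png pics/w7.png
```

```text
[0.66647412 0.04529918 0.21558061]
pics/w6.png side [98, 105, 125, 153, 169, 170, 172, 174, 173, 170, 169, 168, 171, 173, 173, 174, 174, 175, 174, 175, 179, 180, 183, 182, 179, 175, 173, 172, 172, 173, 174, 177, 177, 178, 179, 181, 181, 182, 182, 182, 181, 182, 182, 175, 157, 146, 146, 147, 148, 149, 148, 147, 148, 147, 147, 148, 147, 147, 147, 147, 147, 147, 146, 147, 146, 148, 147, 147, 148, 147, 148, 147, 147, 148, 148, 149, 148, 148, 149, 147, 148, 148, 147, 148, 148, 148, 149, 148, 147, 147, 148, 149, 148, 149, 149, 148, 149, 148, 149, 149, 149, 149, 149, 150, 149, 149, 149, 150, 145, 118, 97, 93, 92, 92, 92, 92, 91, 92, 93, 93, 92, 93, 91, 93, 94, 92, 93, 93, 93, 93, 94, 93, 94, 92, 97, 112, 120, 116, 110, 108, 107, 106, 105, 107, 106, 100, 71, 42, 42, 50, 56, 61, 68, 72, 74, 77, 81, 84, 88, 90]
mid [97, 96, 96, 97, 105, 126, 153, 170, 174, 176, 178, 180, 179, 179, 176, 173, 172, 172, 170, 169, 168, 168, 168, 170, 173, 175, 177, 177, 177, 176, 175, 174, 176, 176, 178, 179, 178, 178, 176, 175, 173, 173, 175, 171, 154, 145, 144, 144, 145, 145, 145, 145, 145, 144, 145, 145, 144, 1
[... 1315 characters left out ...]
7, 176, 174, 171, 172, 170, 168, 168, 167, 166, 168, 170, 173, 173, 169, 167, 168, 168, 167, 169, 168, 168, 169, 168, 168, 168, 169, 169, 169, 169, 169, 169, 168, 169, 169, 169, 169, 169, 169, 169, 169, 169, 169, 170, 170, 170, 169, 170, 170, 170, 170, 169, 170, 171, 170, 170, 170, 171, 170, 171, 170, 171, 170, 171, 171, 170, 171, 171, 171, 171, 172, 170, 171, 172, 172, 172, 172, 172, 172, 165, 126, 84, 70, 69, 70, 71, 70, 70, 70, 70, 70, 69, 69, 70, 69, 69, 70, 70, 70, 64, 49, 40, 40, 39, 41, 41, 39, 44, 65, 93, 102, 102, 101, 101, 102, 102, 102, 101, 101, 102, 102, 101, 102, 102, 102, 102, 101, 102, 103, 114, 117, 106, 95, 94, 95, 89, 64, 40, 41, 49, 56, 61, 65, 71, 74, 77, 80, 83, 88, 90]
```

```bash
cat > fit2.py <<'E'
from fit import *
def edges(f):
    g=cv2.cvtColor(cv2.imread(f),cv2.COLOR_BGR2GRAY).astype(float); out={}
    for r in (130,136,150,160,170,180,190,205,225):
        p=g[r-3:r+4].mean(0); d=np.gradient(cv2.GaussianBlur(p[None],(0,0),1)[0])
        L=270+np.argmax(abs(d[270:301])); R=335+np.argmax(abs(d[335:366])); out[r]=(L,R,R-L)
    return out
def joint(views,h=.014):
    # views: list of (P, foot,boretop,borebot,edge rows, scene pts or None)
    def unpack(x): return x[:2],x[2],x[3],x[4:].reshape(-1,3)
    def res(x):
        dw,vb,r,Q=x[:3],x[3],x[4],x[5:].reshape(-1,3); o=[]
        for (P,rows,c6,c0),q in zip(views,Q):
            F,a,u=geo([*q,0],P); b=F+h*u+dw
            pr=proj("wrist",[b,b+(vb+r)*a,b+(vb-r)*a,b+.0595*a])
            o+=list((pr[:,1]-[rows[0],rows[2],rows[1],rows[3]])/.5)
            for row,wd in c6.items():
                l=proj("wrist",[b+v*a+h*Y for v in np.linspace(0,.06,7)]); rr=proj("wrist",[b+v*a-h*Y for v in np.linspace(0,.06,7)])
                o.append((np.interp(row,l[:,1],rr[:,0]-l[:,0])-wd)/.8)
        return np.r_[o,dw/.001,(vb-.044)/.002]
    x0=np.r_[0,0,0,.044,.006,np.tile([.6,.056,.005],len(views))]
    s=least_squares(res,x0); C=np.linalg.inv(s.jac.T@s.jac)
    print("dw,vb,r",s.x[:5],"cost",s.cost)
    for i,(v,q) in enumerate(zip(views,s.x[5:].reshape(-1,3))):
        print("tilt",np.degrees(q[0]),"+-",np.degrees(C[5+3*i,5+3*i]**.5),"v,u",q[1:],"F",geo([*q,0],v[0])[0])
E
python3 - <<'E'
from fit2 import *
for f in("pics/w6.png","pics/w7.png"): print(edges(f))
P6=np.array([.668,.0455,.2365])
joint([(P6,(144,217.5,195,235.5),{150:54.8,225:67.0},0),(P6,(124.3,218.5,190.2,239.7),{},0)])
E
```

```text
{130: (np.int64(276), np.int64(358), np.int64(82)), 136: (np.int64(279), np.int64(341), np.int64(62)), 150: (np.int64(288), np.int64(345), np.int64(57)), 160: (np.int64(287), np.int64(346), np.int64(59)), 170: (np.int64(287), np.int64(347), np.int64(60)), 180: (np.int64(287), np.int64(346), np.int64(59)), 190: (np.int64(286), np.int64(347), np.int64(61)), 205: (np.int64(300), np.int64(356), np.int64(56)), 225: (np.int64(270), np.int64(351), np.int64(81))}
{130: (np.int64(285), np.int64(346), np.int64(61)), 136: (np.int64(284), np.int64(347), np.int64(63)), 150: (np.int64(284), np.int64(348), np.int64(64)), 160: (np.int64(283), np.int64(345), np.int64(62)), 170: (np.int64(285), np.int64(349), np.int64(64)), 180: (np.int64(284), np.int64(348), np.int64(64)), 190: (np.int64(283), np.int64(348), np.int64(65)), 205: (np.int64(300), np.int64(357), np.int64(57)), 225: (np.int64(280), np.int64(352), np.int64(72))}
dw,vb,r [ 0.     -0.      0.      0.0435 -0.0066] cost 0.3323534140344351
tilt 31.913277877857276 +- 0.646404543923916 v,u [0.0606 0.0016] F [0.7012 0.049  0.186 ]
tilt 45.79006554974398 +- 4.133369043580591 v,u [0.0613 0.0035] F [0.7141 0.0503 0.1962]
```

```bash
cat >> fit2.py <<'E'
def lines(f,rows):
    g=cv2.cvtColor(cv2.imread(f),cv2.COLOR_BGR2GRAY).astype(float); res=[]
    for lo,hi in((278,296),(339,356)):
        pts=[]
        for r in rows:
            d=abs(np.gradient(cv2.GaussianBlur(g[r-1:r+2].mean(0)[None],(0,0),.7)[0]))
            k=lo+np.argmax(d[lo:hi]); 
            if d[k]<4: continue
            w=d[k-2:k+3]; pts.append((r,(w*np.arange(k-2,k+3)).sum()/w.sum()))
        p=np.array(pts); A=np.c_[p[:,0],np.ones(len(p))]
        s=least_squares(lambda q:A@q-p[:,1],[0,p[:,1].mean()],loss="soft_l1",f_scale=.5).x; res.append(s)
        print(f,"n",len(p),"rms",np.median(abs(A@s-p[:,1])).round(2))
    return {r:np.dot(res[1]-res[0],[r,1]) for r in (rows[0],rows[-1])}
E
python3 - <<'E'
from fit2 import *
a=lines("pics/w6.png",range(148,194,2)); b=lines("pics/w7.png",range(130,190,2)); print(a,b)
P6=np.array([.668,.0455,.2365]);P7=np.array([.6665,.0453,.2346])
joint([(P6,(144,217.5,195,235.5),a,0),(P6,(124.3,218.5,190.2,239.7),b,0)])
E
```

```text
pics/w6.png n 23 rms 0.39
pics/w6.png n 23 rms 0.34
pics/w7.png n 30 rms 0.4
pics/w7.png n 30 rms 0.35
{148: np.float64(56.93962398800517), 192: np.float64(61.419726318824594)} {130: np.float64(61.644927986668854), 188: np.float64(65.11943946093864)}
dw,vb,r [ 0.     -0.     -0.      0.0436 -0.0066] cost 10.2596022104422
tilt 31.045578394190223 +- 0.7233445829863205 v,u [0.0584 0.0041] F [0.7014 0.049  0.1886]
tilt 44.63869538007911 +- 0.9786171006092859 v,u [0.0598 0.0061] F [0.7141 0.0503 0.1982]
```

```bash
python3 - <<'E'
from fit2 import *
import io,contextlib
with contextlib.redirect_stdout(io.StringIO()): a=lines("pics/w6.png",range(148,194,2)); b=lines("pics/w7.png",range(130,190,2))
P7=bot.read_state()["position"]+[0,0,.019]; print(P7)
joint([(P7,(144,217.5,195,235.5),a,0),(P7,(124.3,218.5,190.2,239.7),b,0)])
# lens from wrist at present pose + top pic: glass segmentation by greenish-grey colour
w=cv2.imread("pics/w7.png"); t=cv2.imread("pics/top0.png"); s=cv2.imread("pics/scene0.png")
for n,im,(x0,y0,x1,y1) in(("top",t,(268,78,305,108)),("scene",s,(228,235,255,258)),("wrist",w,(270,40,370,110))):
    c=im[y0:y1,x0:x1].astype(int); B,G,R=c[...,0],c[...,1],c[...,2]
    m=((G-R>8)&(G>70)).astype(np.uint8); k,l,st,ce=cv2.connectedComponentsWithStats(m)
    i=1+np.argmax(st[1:,4]) if k>1 else 0; p=ce[i]+[x0,y0]; print(n,st[i],p,ray(n,[p],.135))
E
```

```text
[0.6665 0.0453 0.2346]
dw,vb,r [ 0.     -0.     -0.      0.0436 -0.0066] cost 10.259442048526603
tilt 31.04557805221492 +- 0.72334444747338 v,u [0.0575 0.0064] F [0.7014 0.049  0.1886]
tilt 44.63869384580132 +- 0.9786170303128213 v,u [0.0595 0.0086] F [0.7141 0.0503 0.1982]
top [15 10 12 11 70] [288.9     92.8857] [[0.7676 0.0533 0.135 ]]
scene [8 9 5 4 7] [237.8571 245.2857] [[0.7723 0.0539 0.135 ]]
wrist [  24    0   52   31 1329] [319.1023  53.0918] [[0.7663 0.0543 0.135 ]]
```

```bash
python3 - <<'E'
from fit2 import *
P7=bot.read_state()["position"]+[0,0,.019]; h=.014
g=cv2.cvtColor(cv2.imread("pics/s7.png"),cv2.COLOR_BGR2GRAY)
for th in(41,44.6,48):
    F,a,u=geo([np.radians(th),.0595,.0086,0],P7)
    p=proj("scene",[F+h*u-h*Y,F+h*u+h*Y,F-h*u+h*Y,F+h*u+.0436*a]).astype(np.float32)
    q=cv2.cornerSubPix(g,p[:3].reshape(-1,1,2).copy(),(4,4),(-1,-1),(3,50,.01)).reshape(-1,2)
    print(th,p.tolist(),"det",q.tolist())
# bore blob in scene
x0,y0=int(p[3,0])-7,int(p[3,1])-7; print(x0,y0); print(g[y0:y0+34,x0-14:x0+22:1])
w=cv2.imread("pics/w7.png").astype(int)[0:115,270:370]; m=((w[...,1]-w[...,2]>8)&(w[...,1]>70)).astype(np.uint8)
k,l,st,ce=cv2.connectedComponentsWithStats(m); i=1+np.argmax(st[1:,4]); p=ce[i]+[270,0]; print(st[i],p,ray("wrist",[p],.135))
E
```

```text
41 [[250.19354248046875, 212.82550048828125], [256.1925964355469, 220.58544921875], [265.6119689941406, 221.5092315673828], [262.495849609375, 201.1040802001953]] det [[250.19354248046875, 212.82550048828125], [256.1025695800781, 219.173095703125], [264.7431945800781, 220.34359741210938]]
44.6 [[249.240478515625, 212.1376495361328], [255.2452392578125, 219.9144287109375], [264.33087158203125, 221.4649200439453], [262.4853515625, 200.52926635742188]] det [[249.240478515625, 212.1376495361328], [256.0873107910156, 219.1597137451172], [264.74310302734375, 220.34347534179688]]
48 [[248.41085815429688, 211.4130401611328], [254.4222412109375, 219.2043914794922], [263.1573791503906, 221.34744262695312], [262.5159606933594, 199.9703826904297]] det [[250.97544860839844, 207.81727600097656], [256.0880432128906, 219.159912109375], [264.74334716796875, 220.34317016601562]]
255 192
[[ 82  82  80 ...  45  54  46]
 [ 81  80  81 ...  46  46  50]
 [ 81  82  82 ...  45  51  41]
 ...
 [138 135 140 ... 138 137 135]
 [134 137 144 ... 131 140 139]
 [137 143 138 ... 143 144 142]]
[  24   27   52   44 1763] [319.1832  48.4271] [[0.7693 0.0546 0.135 ]]
```

Request:
drive_tool(
  deltas="0 -4 -1 0 0.005; 0 -8 -2 0 0.005; 0 -9 -2 0 0.005; 0 -9 -2 0 0.005; 0 -9 -2 0 0.005; 0 -9 -2 0 0.005; 0 -9 -2 0 0.005; 0 -9 -2 0 0.005",
)

```text
time_s: 18.35
position: [0.6586, 0.0443, 0.2155]
tcp_rot: [[0.994, 0.11, 0.0], [0.11, -0.994, 0.0], [0.0, -0.0, -1.0]]
force: [0.3, 0.7, -4.5]
opening: 0.318
grasp_force: 30.0
```

```bash
python3 - <<'E'
from fit2 import *
w=imaging.capture("wrist");im=imaging.capture("scene");cv2.imwrite("pics/w8.png",w[:,:,::-1]);cv2.imwrite("pics/s8.png",im[:,:,::-1])
s=bot.read_state();P=s["position"]+[0,0,.019];print(P,s["opening"],s["grasp_force"],carrier_y(im))
g=cv2.cvtColor(w,cv2.COLOR_RGB2GRAY).astype(float);print(g[115:135,300:335].mean(1).astype(int),g[185:245,314:320].mean(1).astype(int))
h=.014;F,a,u=geo([np.radians(44.4),.0595,.0086,0],P);print("F",F)
g=cv2.cvtColor(im,cv2.COLOR_RGB2GRAY)
p=proj("scene",[F+h*u+h*Y,F-h*u+h*Y]).astype(np.float32);print(p,cv2.cornerSubPix(g,p.reshape(-1,1,2).copy(),(4,4),(-1,-1),(3,50,.01)).reshape(-1,2))
c=w.astype(int)[0:115,270:370]; m=((c[...,1]-c[...,0]>8)&(c[...,1]>70)).astype(np.uint8)
k,l,st,ce=cv2.connectedComponentsWithStats(m); i=1+np.argmax(st[1:,4]); q=ce[i]+[270,0]; L=ray("wrist",[q],.135)[0]
psi=np.radians(6.3);n=np.array([-np.cos(psi),-np.sin(psi),1])*.70711
for L in (L,np.array([.768,.054,.135])): d=F-L; print("lens",L,"dist",d@n,"off-axis",d-(d@n)*n)
E
```

```text
[0.6586 0.0442 0.2345] 0.3169637114475033 29.977998873218894 (np.float32(0.8604042), np.float64(0.0520000000000001))
[171 172 173 174 173 173 172 171 165 161 163 166 166 166 166 166 167 166
 167 167] [170 170 171 171 164 125  82  68  69  69  70  69  69  69  69  68  69  69
  68  70  70  68  70  69  69  66  49  39  39  40  40  39  44  64  92 100
 101 100 101 102 101 101 101 100 101 101 101 101 100 100 101 101 100 103
 112 116 105  95  92  94]
F [0.7061 0.0492 0.198 ]
[[258.4307 218.2713]
 [267.4249 219.8225]] [[259.4148 217.2955]
 [267.607  218.6877]]
lens [0.7684 0.0548 0.135 ] dist 0.08876219084408427 off-axis [0.0001 0.0013 0.0002]
lens [0.768 0.054 0.135] dist 0.08840139665363275 off-axis [0.0002 0.002  0.0005]
```

```bash
python3 -c "
from rig import bot
print(bot.hand_in())"
```

```text
the job is handed in; nothing more can be done
None
```

I handed the job in with the carrier clicked in at the station. The gripper is holding the insert about 44° over (lens 45°), its foot about 89 mm from the lens and 2 mm off centre by my measurements. It was tipped by pivoting it in the grip against the rail guide, and nothing else was moved.

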